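# Load the vial mixer and hold its bayonet lid at the half-turn

### The job

Seat the vial carrier flat and fully home in the rectangular pocket inside the mixer's bowl, then drop the blue bayonet lid in with its orange lugs through the two slots of the collar until it sits down. Twist the lid clockwise (seen from above) against the spring to the green half-turn marks, 45 degrees, stopping well short of the red marks where it locks, and finish while still gripping it and holding it there: if let go it springs back. Leave the other things on the table where they are.

Things in the scene. Friction and masses are not known exactly. Their poses are not given: they have to be found in the camera images.
- mixer: White bench-top vial mixer, fixed. Origin: on the bowl's vertical axis at table height; z up. Housing x -115 to +80, y -80 to +80, 52 mm high. Round collar around the bowl: inner radius 58.5, outer 68, top 78 mm above the table. Marks on the collar's top: black at the lid slots (+x and -x, open), green 45 degrees clockwise of them (half-turn), red 90 degrees clockwise (lock).
- pocket (a point): Centre of the floor of the rectangular pocket in the bowl's grey plate, 52 mm above the table; axes as the mixer's. The pocket is 66.6 mm along x, 50.6 mm along y, 8 mm deep; the plate's top is 60 mm above the table.
- socket (a point): Centre of the grey plate's top, 60 mm above the table, on which the lid's lower rim rests when fully in; axes as the mixer's. Above it the collar has an inward steel lip, radius 48.5 to 58.5 mm, underside 70.5 mm and top 76 mm above the table, with two entry slots for the lugs, at +x and -x, each 19 mm wide.
- drive_ring (a joint): Angle (rad) of the sprung ring in the collar that the lid's lugs take along. Its orange dogs leave 19 mm for each 14 mm lug, so the lid turns up to 0.05 rad before it follows. 0 = open; grows as the lid turns clockwise from above; 0.785 = half-turn (green); locks past 1.2; stop 1.57 (red). Return spring to 0: 0.10 N m at 0, 0.26 at half-turn, 0.34 at 1.2.
- carrier: Vial carrier, 0.09 kg: white block 64 (x) x 48 (y) x 10 mm, four amber vials (at x +-24, y +-14, radius 7, tops 24 mm up) and a green grip bar in the middle, 36 mm along x, 14 mm thick along y, 10 to 34 mm above the underside. Origin: centre of the underside, z up. Fits either way round, x along the mixer's x; seated, its block stands 2 mm proud of the grey plate.
- lid: Blue bayonet lid, 0.13 kg, standing on its rim. Origin: centre of the lower rim, z up. Skirt radius 46 mm, 28 mm high; disc radius 49 mm up to 34 mm; grip bar 64 mm along x, 16 mm thick along y, 34 to 60 mm high. Two orange lugs at +x and -x on the lower rim, 14 mm wide, 8 mm high, reaching radius 55.5 mm; orange stripes on the disc point to them. Fits either way round.
- cup: Clear plastic medicine cup, radius 30 mm, 50 mm high; origin under its centre. Bystander.
- pill_bottle: White pill bottle, radius 26 mm, 88 mm high; origin under its centre. Bystander.
- spare_vial: Small amber vial with blue cap, radius 12 mm, 45 mm high; origin under its centre. Bystander.
- carton: Small white carton, 70 x 110 x 60 mm; origin under its centre. Bystander.
- scissors: Scissors with white loops, about 170 mm long, 8 mm thick, lying flat; origin near the pivot, blades to its +x. Bystander.
Things that resemble listed ones, but are neither listed nor needed, are in the scene too. Leave any black or purple look-alike of the carrier alone.

How it is judged:
By the outcome, as a careful person would: the job done as asked, in the order asked, and still so for the second after the job is handed in, while the arm keeps its last pose, push and grip.
It also fails if it takes over 64 s, if anything falls off the work surface, if the arm or the gripper's body presses on something with over 40 N, if the wrist force passes 120 N, or if a joint passes its speed limit or range.

### The arm

A 7-joint arm with a two-finger parallel gripper is mounted at the origin on the work surface. World frame = base frame: x ahead of the robot, y to its left, z up, the work surface at z = 0. Lengths are in mm, angles in degrees, forces in N, time in s.
With the tool pointing down it reaches from about 350 to 900 mm from the base axis. Payload 19.9 kg.
Tool frame: the origin (TCP) lies midway between the tips of the shut fingers; the grasp point (between the pads) lies 19 mm behind it; z points along the fingers, y is the line along which they close (so a half turn about z gives the same grasp; the last joint's range is limited). The gripper opens to 85 mm and grips with 20 to 120 N. Pads are 22 mm wide; open, the fingers measure 114 mm over their backs; the gripper's body (76 mm by 85 mm) begins 54 mm behind the grasp point. The pads swing forward as they close: fully open they stand 13 mm farther back than shut.
Start: joints at [66.893, 23.915, -0.59, 92.452, 0.269, 63.638, -3.037], TCP at [221.218, -584.52, 231.26] pointing down, gripper open.
Joint ranges: [-161.28, 161.28], [-22.2, 115.67], [-73.04, 71.86], [3.21, 147.25], [-68.34, 248.33], [10.77, 114.83], [-161.83, 161.83]. Speed limits (degrees/s): [108.29, 108.29, 136.94, 136.94, 172.46, 172.46, 172.46].

### API

Orientations are given as a 3x3 rotation matrix whose columns are the frame's x, y, z axes.
In Python, from bench import robot gives the robot as it stands. The module is installed in compiled form; this text tells all that it offers. Calls block until the motion is done:
- robot.move_ptp(position, orientation): joint-space move of the TCP to a pose.
- robot.movel(position, rot=None, rate=150, stop_force=None): straight line of the TCP; rot=None keeps the orientation; rate is the mean speed in mm/s. With stop_force (N) it stops when the force on the tool has changed by that much, and returns True; else False.
- robot.move_j(angles): joint-space move.
- robot.move_gripper(opening): finger opening in mm; the grip force is fixed at half the most; returns when the fingers have stopped.
- robot.dwell(seconds).
- robot.ik(position, orientation): joint angles nearest the present ones, or None.
- robot.sense(): the state.
- robot.get_image(name): name is "side" or "top"; returns a dict with "image" (420x560x3 uint8, red, green, blue), "fx", "fy", "cx", "cy" (pixels), "R" (3x3) and "t" (3): a world point X has camera coordinates R X + t. Camera axes: x right, y down, z forward; pixel columns grow to the right and rows downward; lengths in mm; the calibration is good to about 2 mm. A picture is of the moment at which its call begins. There is no depth.
A pose or a line that the arm cannot do raises robot.IKError and nothing moves.
- robot.close_job(): hands the job in; it is judged then, once.
The state is a dict: "clock": time; "joints": joint angles; "joint_vel": joint speeds; "joint_torque": joint torques, N m; "tcp_pos": TCP position; "tool_rot": TCP orientation; "contact_force": force on the tool from outside, world axes, zero at the start; "ft_torque": the same for the moment, N m; "finger_gap": finger opening in mm; "finger_force": force on a finger pad.
Only numpy, scipy, OpenCV 4.12 (cv2) and the standard library are available. Lean on these libraries where they do the work, as an engineer would, in place of code of your own. Each camera call takes 0.05 s, during which the arm holds its last target. There are 200 camera calls.

## Working session

There is one attempt and no reset: what is moved stays moved. The work goes in short steps, each a Python script; the robot and the scene stay as the last script left them, time stands still between calls to the robot, and variables do not carry over. Pictures are saved under pics/ and viewed, at most 10 in all, crops included, and the job is handed in when it is done.

```bash
mkdir -p pics; cat > h.py <<'E'
import numpy as np, cv2
from bench import robot
def ray(c,u,v,z):
    d=c["R"].T@np.array([(u-c["cx"])/c["fx"],(v-c["cy"])/c["fy"],1]); o=-c["R"].T@c["t"]
    return o+d*(z-o[2])/d[2]
def proj(c,X):
    p=c["R"]@np.asarray(X,float)+c["t"]; return np.array([c["fx"]*p[0]/p[2]+c["cx"],c["fy"]*p[1]/p[2]+c["cy"]])
def tri(c1,p1,c2,p2):
    P=[np.array([[c["fx"],0,c["cx"]],[0,c["fy"],c["cy"]],[0,0,1]])@np.c_[c["R"],c["t"]] for c in(c1,c2)]
    X=cv2.triangulatePoints(P[0],P[1],np.array(p1,float).reshape(2,1),np.array(p2,float).reshape(2,1))[:,0]; return X[:3]/X[3]
def get(n):
    c=robot.get_image(n); c["R"]=np.array(c["R"]);c["t"]=np.array(c["t"]);return c
def save(c,f,box=None,s=1):
    im=c["image"][:,:,::-1]
    if box: im=im[box[1]:box[3],box[0]:box[2]]
    cv2.imwrite(f,cv2.resize(im,None,fx=s,fy=s,interpolation=cv2.INTER_CUBIC))
def down(a):  # tool down, y (closing) axis at angle a deg in world
    a=np.radians(a); y=np.array([np.cos(a),np.sin(a),0]); z=np.array([0,0,-1.]); return np.c_[np.cross(y,z),y,z]
E
python3 - <<'E'
from h import *
for n in("top","side"):
    c=get(n); save(c,f"pics/{n}1.png",s=1.4); print(n,-c["R"].T@c["t"],c["R"].round(3).tolist(),c["fx"])
s=robot.sense();print(s["tool_rot"],s["clock"])
E
```

```text
top [ 500.56406827  -77.92439233 1209.65415327] [[0.027, -0.999, 0.028], [-0.997, -0.029, -0.077], [0.078, -0.026, -0.997]] 465.3773112849059
side [121.0395166  521.49668254 634.47683556] [[-0.793, -0.609, 0.009], [-0.365, 0.463, -0.808], [0.488, -0.644, -0.59]] 404.8662911435024
[[ 9.35263570e-01  3.53951749e-01 -4.63617639e-04]
 [ 3.53952041e-01 -9.35263067e-01  9.73562533e-04]
 [-8.90102937e-05 -1.07463598e-03 -9.99999419e-01]] 0.1
```

View pics/top1.png

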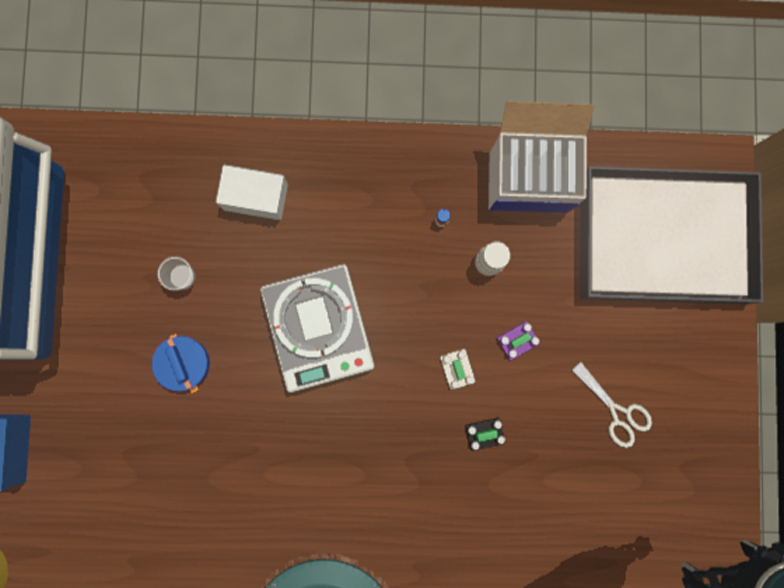

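View pics/side1.png

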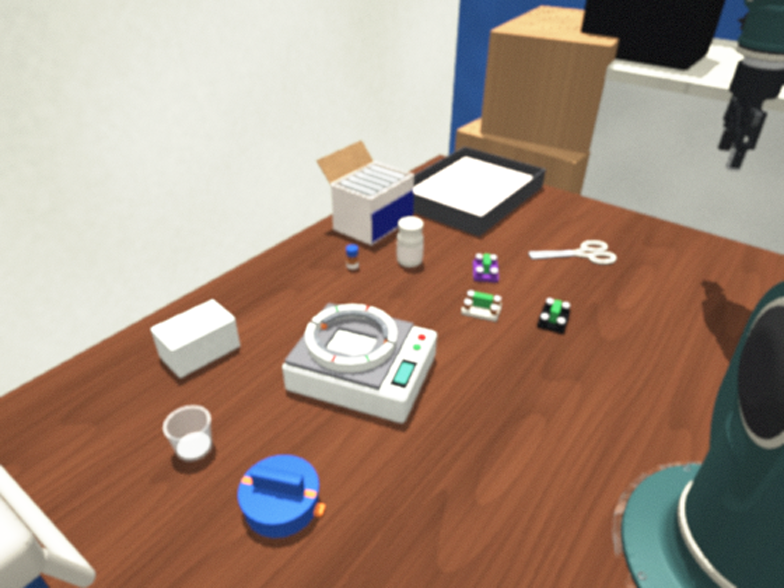

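Two views: the carrier candidates in the top view (1.4x pixels) are white (458,369), purple (518,341) and black (486,434). I choose the white one. The mixer's collar is at (314,317), and the lid is at (180,363).

```bash
cat > p.py <<'E'
from h import *
t=get("top");s=get("side")
np.savez("v.npz",t=t,s=s)
a=cv2.resize(t["image"][180:290,180:280,::-1],(400,440),interpolation=cv2.INTER_CUBIC)
b=cv2.resize(s["image"][200:310,190:320,::-1],(520,440),interpolation=cv2.INTER_CUBIC)[:, :400]
cv2.imwrite("pics/mix.png",np.hstack([a,b]))
a=cv2.resize(t["image"][245:285,305:345,::-1],(400,400),interpolation=cv2.INTER_CUBIC)
b=cv2.resize(s["image"][195:235,325:365,::-1],(400,400),interpolation=cv2.INTER_CUBIC)
cv2.imwrite("pics/car.png",np.hstack([a,b]))
def comps(c,lo,hi,box,mn=3):
    hsv=cv2.cvtColor(c["image"],cv2.COLOR_RGB2HSV); m=cv2.inRange(hsv,lo,hi); k=np.zeros_like(m); x0,y0,x1,y1=box;k[y0:y1,x0:x1]=m[y0:y1,x0:x1]
    n,l,st,ce=cv2.connectedComponentsWithStats(k)
    for i in range(1,n):
        if st[i,4]>=mn:
            r=cv2.minAreaRect(np.argwhere(l==i)[:,::-1].astype(np.float32)); print("  ",st[i,4],ce[i].round(2),np.round(r[1],1),round(r[2],1))
G=((45,80,60),(85,255,255));B=((100,100,60),(125,255,255));O=((5,140,120),(20,255,255));W=((0,0,150),(180,60,255));Rd=[((0,130,120),(5,255,255)),((170,130,120),(180,255,255))]
for n,c,bc,bm,bl in(("top",t,(305,245,345,285),(180,180,275,285),(100,230,160,290)),("side",s,(325,195,365,235),(200,210,320,300),(160,315,240,390))):
    print(n,"car green");comps(c,*G,bc);print(" car white");comps(c,*W,bc)
    print(" mixer green");comps(c,*G,bm);print(" mixer red");[comps(c,*r,bm,2) for r in Rd];print(" white");comps(c,*W,bm,40);print(" orange");comps(c,*O,bm,2)
    print(" lid blue");comps(c,*B,bl,20);print(" lid orange");comps(c,*O,bl)
E
python3 p.py
```

```text
top car green
   71 [327.28 263.68] [13.3  5.1] 71.6
 car white
   362 [326.63 263.04] [25.5 18.6] 73.3
 mixer green
   3 [236.33 203.33] [0.7 1.4] 45.0
   4 [209.75 249.25] [2. 1.] 90.0
   21 [246. 261.] [4. 4.] 90.0
   76 [221.5  268.38] [ 6.5 15.4] 74.1
 mixer red
   19 [255.84 258.16] [4.2 3.5] 45.0
 white
   3688 [229.8  232.74] [78.3 64.4] 74.7
   52 [218.5  210.17] [ 6.1 16.5] 74.7
 orange
 lid blue
   1182 [128.44 259.33] [38.  40.2] 63.4
 lid orange
   9 [123. 239.] [1.3 4.4] 71.6
   10 [121.7 244.4] [4.  1.8] 63.4
   10 [133.7 274.4] [4.  1.8] 63.4
   24 [138.46 278.46] [3.3 6.7] 56.3
side car green
   129 [344.23 213.71] [13.6  9.7] 14.0
 car white
   21 [336. 209.] [4. 4.] 90.0
   21 [354.76 212.71] [4.9 4. ] 26.6
   220 [343.1  221.61] [26.4 11.8] 11.9
 mixer green
   16 [297.  247.5] [3. 4.] 90.0
   109 [288.07 266.05] [ 8.9 17.4] 26.6
 mixer red
   11 [300.55 240.36] [2.8 2.8] 45.0
 white
   5617 [257.3  257.92] [101.6  73.9] 16.4
 orange
   2955 [272.26 237.2 ] [ 89. 119.] 90.0
   10 [231.  232.8] [3. 2.] 90.0
   556 [217.66 292.3 ] [57. 35.] 0.0
 lid blue
   2566 [198.76 353.76] [58. 57.] 90.0
 lid orange
   2692 [200.02 347.09] [74. 79.] 90.0
```

View pics/mix.png

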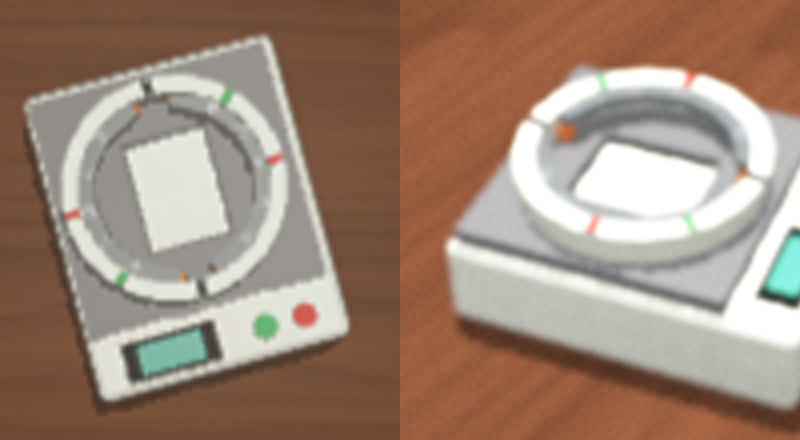

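View pics/car.png

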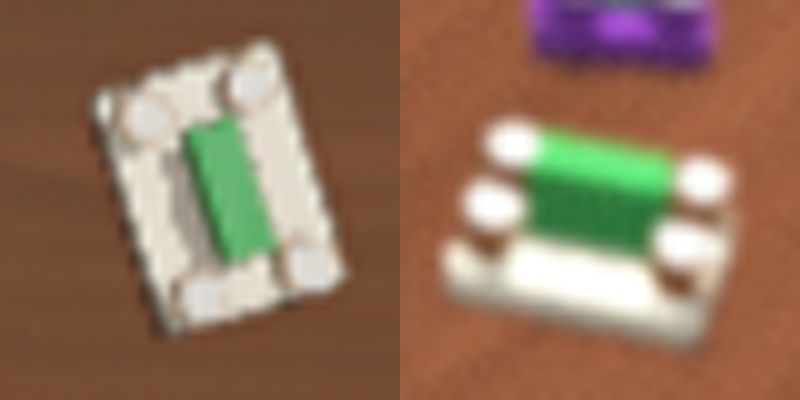

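The crops show the white carrier with a green bar, long axis about 73° in the image. The mixer marks read clearly in both views (top crop: black at (147,88) and (202,288)). Next I triangulate.

```bash
cat > q.py <<'E'
from h import *
d=np.load("v.npz",allow_pickle=True);t=d["t"].item();s=d["s"].item()
f=lambda p,o,k:(np.array(p)+.5)/k-.5+np.array(o)
ang=lambda v:np.degrees(np.arctan2(v[1],v[0]))
T=f([(147,88),(227,97),(275,159),(202,288),(122,278),(71,214)],(180,180),4)
S=f([(135,123),(202,82),(291,78),(357,180),(290,221),(194,224)],(190,200),4)
M=np.array([tri(t,a,s,b) for a,b in zip(T,S)]);print(M.round(1));c=M.mean(0)
# yaw: marks at 0,-45,-90,...
r=[ang(m-c)+45*i for i,m in enumerate(M)][:3]+[ang(m-c)+45*i+45 for i,m in enumerate(M)][3:]
print("mixer",c,r,np.linalg.norm((M-c)[:,:2],axis=1))
for n,cc,P in(("top",t,T),("side",s,S)):
    g=np.array([ray(cc,*p,78) for p in P]);print(n,"at z78",g.mean(0)); print("  reproj",(np.array([proj(cc,m) for m in M])-P).round(1).tolist())
print("pocket floor top",np.mean([ray(t,*p,52) for p in f([(124,147),(203,130),(229,232),(152,254)],(180,180),4)],0))
VT=f([(147,116),(253,84),(310,266),(205,297)],(305,245),10);VS=f([(112,142),(302,182),(93,206),(282,244)],(325,195),10)
V=[]
for p in VT:
    q=proj(s,ray(t,*p,24));V.append(tri(t,p,s,VS[np.argmin(np.linalg.norm(VS-q,axis=1))]))
V=np.array(V);print("vials",V.round(1),V.mean(0))
print("only top/side at24",np.mean([ray(t,*p,24) for p in VT],0),np.mean([ray(s,*p,24) for p in VS],0))
e=(V[0]+V[1]-V[2]-V[3]);e2=V[0]+V[3]-V[1]-V[2];print("yaw long",ang(e),"short",ang(e2))
hsv=cv2.cvtColor(s["image"],cv2.COLOR_RGB2HSV);m=cv2.inRange(hsv,(5,140,190),(20,255,255));n,l,st,ce=cv2.connectedComponentsWithStats(m[315:390,160:240])
C=[(st[i,4],ce[i]+(160,315)) for i in range(1,n) if st[i,4]>3];print(C)
a,b=ray(t,121.7,244.4,34),ray(t,133.7,274.4,34);print("lid top",(a+b)/2,ang(a-b)%180,np.linalg.norm(a-b))
cand=[x[1] for x in C];L=[]
for p in((121.7,244.4),(133.7,274.4)):
    q=proj(s,ray(t,*p,34));k=min(cand,key=lambda z:np.linalg.norm(z-q));L.append(tri(t,p,s,k));print(q,k,L[-1],ray(s,*k,34))
print("lid tri",np.mean(L,0),ang(L[0]-L[1])%180)
E
python3 q.py
```

```text
[[626.3  50.2  78.2]
 [622.    1.2  78.6]
 [584.3 -29.8  80.8]
 [505.1  12.1  76.7]
 [510.1  60.4  79.9]
 [547.3  92.1  79.9]]
mixer [565.85322987  31.04832902  79.03519368] [np.float64(17.593293625124936), np.float64(17.048586748499073), np.float64(16.847829168841187), np.float64(17.338131827124357), np.float64(377.2842865713958), np.float64(376.911949943633)] [63.4181623  63.61377689 63.52927621 63.59372772 63.00451158 63.86199834]
top at z78 [565.56184169  30.87354766  78.        ]
  reproj [[-0.3, -0.3], [-0.2, -0.3], [-0.0, -0.0], [-0.1, -0.1], [-0.1, -0.2], [0.0, 0.0]]
side at z78 [567.21851661  30.42875502  78.        ]
  reproj [[0.6, 0.1], [0.5, 0.0], [0.0, 0.0], [0.2, 0.0], [0.4, 0.0], [-0.1, -0.0]]
pocket floor top [564.87433175  31.51256167  52.        ]
vials [[ 500.5 -210.1   24.3]
 [ 509.9 -236.7   24.7]
 [ 463.9 -252.3   24. ]
 [ 455.2 -225.8   24.4]] [ 482.36951731 -231.23293181   24.3269722 ]
only top/side at24 [ 481.45573464 -231.77699779   24.        ] [ 483.69027915 -230.84878217   24.        ]
yaw long 18.945825791120928 short 108.86405679537891
[(np.int32(54), array([228.42592593, 363.16666667]))]
lid top [478.90572153 269.39949152  34.        ] 24.48597838996957 80.95478954204575
[177.14107921 343.45596649] [228.42592593 363.16666667] [486.35184755 273.78602459   4.80889587] [419.96633394 259.64325741  34.        ]
[221.70770347 353.01151607] [228.42592593 363.16666667] [436.61717058 254.80790095  13.86227474] [419.96633394 259.64325741  34.        ]
lid tri [461.48450907 264.29696277   9.3355853 ] 20.886221754309766
```

```bash
cat >> h.py <<'E'
MX=np.array([566.2,31.0]);MY=17.2
CA=np.array([482.3,-231.3]);CY=18.9
LI=np.array([478.9,269.4]);LY=24.5
def P(xy,z): return [xy[0],xy[1],z]
def st(m=""):
    s=robot.sense();print(m,"t",round(s["clock"],1),"tcp",np.round(s["tcp_pos"],1),"F",np.round(s["contact_force"],1),"M",np.round(s["ft_torque"],2),"gap",round(s["finger_gap"],1),"ff",np.round(s["finger_force"],1),"j7",round(s["joints"][6],1))
E
python3 - <<'E'
from h import *
for n,p,z,a in(("car",CA,13,CY-90),("mix",MX,65,MY-90),("lid",LI,37,LY-90),("in",MX,97,MY-90),("tw",MX,97,MY-90-47)):
    for h in(0,180):
        q=robot.ik(P(p,z),down(a+h)); print(n,h,None if q is None else np.round(q,0))
robot.move_ptp(P(CA,80),down(CY-90)); st("above")
robot.movel(P(CA,13),rate=80,stop_force=15); st("down")
robot.move_gripper(8); st("grip")
robot.movel(P(CA,125),rate=150); st("lift")
E
```

```text
car 0 [ 31.  33. -11. 113.  10.  35. -58.]
car 180 [ 51.  38. -36. 112.  34.  40. 103.]
mix 0 [ 12.  32. -24. 107.  18.  44. -94.]
mix 180 [ 25.  37. -41. 107.  32.  48.  75.]
lid 0 [  -6.   36.  -34.  110.   29.   43. -122.]
lid 180 [  7.  43. -52. 110.  45.  50.  46.]
in 0 [ 14.  30. -26. 106.  17.  48. -93.]
in 180 [ 28.  35. -45. 106.  31.  52.  76.]
tw 0 [   8.   29.  -18.  107.   12.   47. -136.]
tw 180 [ 26.  34. -43. 106.  29.  51.  30.]
above t 1.9 tcp [ 482.2 -232.5   80.3] F [-0.8 -0.1 -0.5] M [ 0.01 -0.03  0.04] gap 85.2 ff 0.0 j7 -55.5
down t 2.9 tcp [ 482.6 -231.4   13.4] F [0.3 0.1 0. ] M [-0.04  0.02 -0.03] gap 85.6 ff 0.0 j7 -57.2
grip t 3.5 tcp [ 482.4 -231.4   13.3] F [-1.5  1.6  4.8] M [0.15 0.36 0.01] gap 13.0 ff 59.2 j7 -57.3
lift t 4.5 tcp [ 481.8 -231.1  124.2] F [ 0.5 -0.3 -2.2] M [-0.06 -0.03 -0.04] gap 12.7 ff 58.5 j7 -54.5
```

```bash
python3 - <<'E'
from h import *
robot.move_ptp(P(MX,125),down(MY-90)); st("above")
robot.movel(P(MX,84),rate=80); st("pre")
c=get("side");save(c,"pics/pre.png",(190,140,340,290),4)
r=robot.movel(P(MX,64.5),rate=20,stop_force=8);st(f"down {r}")
c=get("side");save(c,"pics/dn.png",(200,170,320,290),4)
E
```

```text
above t 5.5 tcp [566.   29.3 124.6] F [ 0.1 -0.8 -0.3] M [-0.06 -0.02  0.01] gap 12.5 ff 58.5 j7 -87.0
pre t 6.2 tcp [566.3  31.1  84. ] F [ 0.6 -1.  -0.4] M [ 0.01 -0.02 -0.09] gap 12.5 ff 58.5 j7 -88.1
down True t 7.1 tcp [566.1  31.   65.3] F [-1.9 -1.   8. ] M [-0.02  0.35 -0.  ] gap 12.8 ff 59.6 j7 -88.7
```

View pics/dn.png

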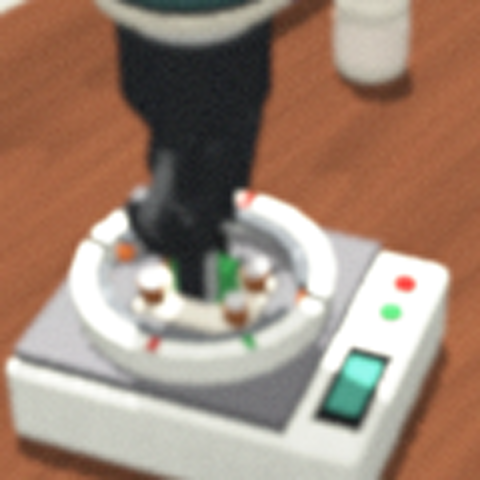

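The carrier dropped in at TCP z 65.3, which puts its underside at about 52. In the picture the block lies level inside the collar. I press, release and check.

```bash
python3 - <<'E'
from h import *
robot.movel(P(MX,63.5),rate=20,stop_force=12);st("press")
robot.move_gripper(34);st("open")
robot.movel(P(MX,150),rate=120);st("up")
robot.move_ptp(P(LI,130),down(LY-90));robot.move_gripper(85);st("lid above")
t=get("top");s=get("side");np.savez("v2.npz",t=t,s=s)
a=cv2.resize(t["image"][195:255,195:255,::-1],(400,400),interpolation=cv2.INTER_CUBIC)
b=cv2.resize(s["image"][205:275,215:285,::-1],(400,400),interpolation=cv2.INTER_CUBIC)
cv2.imwrite("pics/seat.png",np.hstack([a,b]))
E
```

```text
press t 7.4 tcp [566.1  31.   65.2] F [-16.6  -1.2  37.2] M [-0.35  3.61 -0.03] gap 12.9 ff 63.8 j7 -88.7
open t 7.8 tcp [566.2  31.   63.3] F [-0.3  0.1 -0.3] M [-0.01 -0.04 -0.03] gap 34.0 ff 0.0 j7 -88.7
up t 8.6 tcp [565.8  30.9 149.3] F [-0.7 -0.2 -0.5] M [-0.03 -0.02  0.04] gap 34.0 ff 0.0 j7 -86.4
lid above t 10.2 tcp [479.  269.3 130. ] F [0.3 0.2 0.4] M [0.03 0.06 0.01] gap 84.9 ff 0.0 j7 -108.6
```

View pics/seat.png

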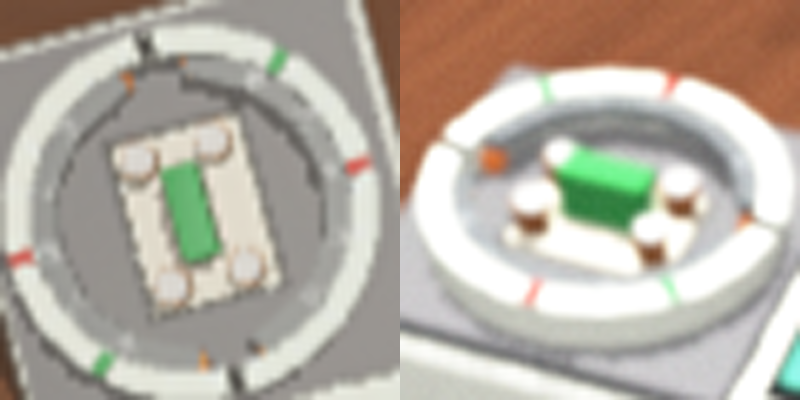

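The carrier sits level in the pocket in both views, with vial tops at top crop (138,161), (215,143), (249,267) and (173,287). I check its height by triangulation and grip the lid.

```bash
python3 - <<'E'
from h import *
d=np.load("v2.npz",allow_pickle=True);t=d["t"].item();s=d["s"].item()
a=(np.array([(138,161),(215,143),(249,267),(173,287)])+.5)/(400/60)-.5+195
b=(np.array([(130,197),(162,152),(283,187),(250,230)])+.5)/(400/70)-.5+np.array([215,205])
V=np.array([tri(t,x,s,y) for x,y in zip(a,b)]);print(V.round(1),V.mean(0))
r=robot.movel(P(LI,37.5),rate=90,stop_force=12);st(f"down {r}")
robot.move_gripper(10);st("grip")
robot.movel(P(LI,160),rate=150);st("lift")
robot.move_ptp(P(MX,160),down(MY-90));robot.dwell(.2);st("over")
robot.movel(P(MX,112),rate=100)
t=get("top");s=get("side");np.savez("v3.npz",t=t,s=s)
a=cv2.resize(t["image"][190:260,190:260,::-1],(400,400),interpolation=cv2.INTER_CUBIC)
b=cv2.resize(s["image"][180:280,205:305,::-1],(400,400),interpolation=cv2.INTER_CUBIC)
cv2.imwrite("pics/lid.png",np.hstack([a,b]));st("hover")
E
```

```text
[[584.6  51.5  76.3]
 [592.4  24.   76.2]
 [546.7   9.6  73.3]
 [539.   37.1  75. ]] [565.65756923  30.53078783  75.17987244]
down False t 11.4 tcp [479.3 269.5  38. ] F [-0.8  0.5  0.7] M [-0.03 -0.    0.03] gap 84.9 ff 0.0 j7 -112.2
grip t 12.1 tcp [479.  269.5  37.7] F [-1.2 -1.2  4.9] M [-0.12  0.25 -0.05] gap 14.7 ff 59.3 j7 -112.2
lift t 13.1 tcp [478.5 269.1 159.1] F [ 0.1  0.1 -1.8] M [-0.02 -0.03  0.02] gap 14.9 ff 58.5 j7 -107.5
over t 14.3 tcp [566.   32.4 160. ] F [ 0.2 -1.  -1.2] M [-0.02 -0.03  0.05] gap 14.6 ff 58.5 j7 -86.2
hover t 15.0 tcp [566.6  31.1 112.7] F [-0.4 -0.6 -1.4] M [ 0.01 -0.05 -0.  ] gap 14.6 ff 58.5 j7 -87.5
```

View pics/lid.png

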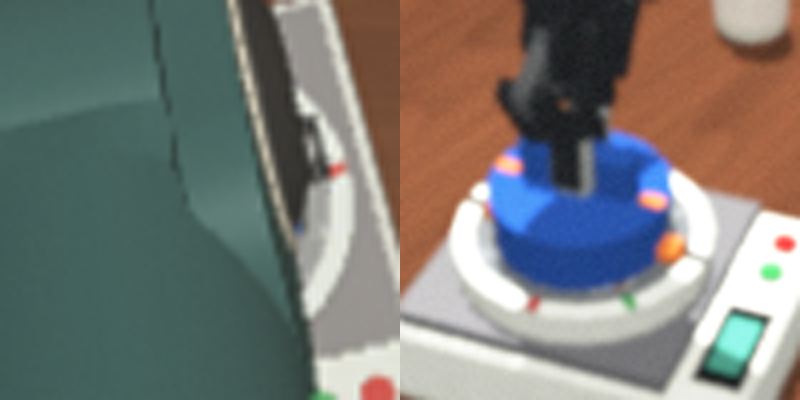

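Hovering in the side view: the lid is upright, stripes at (508,164) and (652,200), and the lug at (670,247) lines up with the black slot mark at (690,260). I lower it.

```bash
python3 - <<'E'
from h import *
r=robot.movel(P(MX,95.5),rate=20,stop_force=8);st(f"down {r}")
E
```

```text
down True t 15.7 tcp [566.   31.   97.7] F [-2.5  0.4 10.6] M [-0.05  0.56  0.01] gap 14.8 ff 59.9 j7 -87.9
```

```bash
python3 - <<'E'
from h import *
for a in(10,20,30,40,46.5):
    r=robot.movel(P(MX,97.6),rot=down(MY-90-a),rate=20,stop_force=40)
    s=robot.sense();y=s["tool_rot"]; y=np.array(y)[:,1];st(f"{a} {r} actual {MY-90-np.degrees(np.arctan2(y[1],y[0])):.1f}")
robot.dwell(.5);st("hold")
t=get("top");s=get("side");np.savez("v4.npz",t=t,s=s)
a=cv2.resize(t["image"][190:260,190:260,::-1],(300,300),interpolation=cv2.INTER_CUBIC)
b=cv2.resize(s["image"][180:280,205:305,::-1],(500,500),interpolation=cv2.INTER_CUBIC)
cv2.imwrite("pics/tw.png",np.hstack([np.pad(a,((0,200),(0,0),(0,0))),b]))
E
```

```text
10 False actual 9.8 t 16.0 tcp [566.4  31.1  97.7] F [-1.1 -0.5  4.8] M [-0.04  0.15 -0.03] gap 15.0 ff 59.3 j7 -96.4
20 False actual 19.7 t 16.3 tcp [566.4  31.2  97.7] F [0.2 1.2 4.4] M [0.13 0.15 0.04] gap 15.0 ff 59.4 j7 -105.1
30 False actual 29.7 t 16.6 tcp [566.4  31.2  97.7] F [-0.6  0.9  5.7] M [0.22 0.16 0.07] gap 14.8 ff 59.4 j7 -113.8
40 False actual 39.7 t 17.0 tcp [566.4  31.2  97.8] F [-1.1  0.4  5.6] M [0.22 0.16 0.07] gap 14.7 ff 59.5 j7 -122.6
46.5 False actual 46.2 t 17.2 tcp [566.4  31.2  97.7] F [-0.4  1.6  6.2] M [0.24 0.05 0.11] gap 14.8 ff 59.5 j7 -128.2
hold t 17.7 tcp [566.4  31.2  97.8] F [-0.6  1.5  5.4] M [0.31 0.11 0.05] gap 14.7 ff 59.5 j7 -128.2
```

View pics/tw.png

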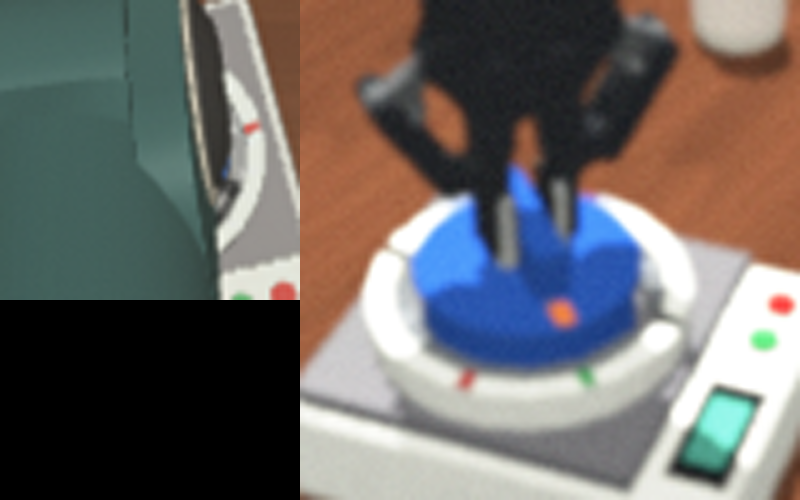

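The side view shows the orange stripe at (562,314), pointing at the green mark at (586,377). I measure its angle and the average moment.

```bash
python3 - <<'E'
from h import *
s=np.load("v4.npz",allow_pickle=True)["s"].item()
hsv=cv2.cvtColor(s["image"],cv2.COLOR_RGB2HSV);m=cv2.inRange(hsv,(3,130,170),(22,255,255));n,l,q,ce=cv2.connectedComponentsWithStats(m[230:255,245:270]);i=1+np.argmax(q[1:,4]);p=ce[i]+(245,230)
def A(p,z,c=MX):
    w=ray(s,*p,z);return np.degrees(np.arctan2(w[1]-c[1],w[0]-c[0])),np.hypot(w[0]-c[0],w[1]-c[1])
c=np.array([567.2,30.4])
print("stripe",p,q[i,4],A(p,94,c))
f=lambda x,y:(np.array([x-300+.5,y+.5])/5-.5+np.array([205,180]))
for n,xy in(("green",(586,377)),("red",(466,380))): print(n,A(f(*xy),78,c))
M=[]
for k in range(15): robot.dwell(.04);M.append(np.r_[robot.sense()["ft_torque"],robot.sense()["contact_force"]])
print(np.mean(M,0).round(3),np.std(M,0).round(3));st()
E
```

```text
stripe [256.875 242.125] 8 (np.float64(150.38750175424033), np.float64(38.85699576385174))
green (np.float64(151.7934336586029), np.float64(62.24120823105726))
red (np.float64(106.57803025881198), np.float64(63.18968297450171))
[ 0.292  0.126  0.083 -0.468  1.524  5.939] [0.027 0.024 0.025 0.614 0.453 0.551]
 t 18.5 tcp [566.5  31.2  97.8] F [-1.5  1.4  6.4] M [0.29 0.15 0.1 ] gap 14.7 ff 59.5 j7 -128.2
```

```bash
python3 - <<'E'
from h import *
for k in("v2","v4"):
    s=np.load(k+".npz",allow_pickle=True)["s"].item();print(k,s["image"][240:248,271:281].astype(int)[:,:,0]-s["image"][240:248,271:281].astype(int)[:,:,2])
def avg(m):
    D=[]
    for k in range(10): robot.dwell(.04);q=robot.sense();D.append(np.r_[q["ft_torque"],q["joint_torque"][6]])
    print(m,np.mean(D,0).round(3))
avg("46.5")
robot.movel(P(MX,97.6),rot=down(MY-90-42),rate=15);avg("back 42")
robot.movel(P(MX,97.6),rot=down(MY-90-46.5),rate=15);avg("46.5");st()
E
```

```text
v2 [[  0   0  -3  -6 -10  -1   2   0   0   0]
 [  2   1   2   7  15  13   5   0   0   0]
 [ -1   1  10  36  66  46  11   0   0   0]
 [  0   2  19  68 103  71  26   5   3   1]
 [  2   2  25  73  68  32  15  11   8   9]
 [ -2   2  21  34  10   0   0   1   5   9]
 [ -3   0   5   4   0   0   0   0   1   6]
 [ -1   1   1   0   0   0   0   0   2   9]]
v4 [[-59 -22  -6  -4  -5  -4   4   8   6   6]
 [-64 -26  -4  -2  -6  -1   6   7   6   6]
 [-65 -27  -8  -4  -1   0   2   8   8   9]
 [-71 -29  -5  -1   0   3   4   5   6   8]
 [-66 -28  -4   3   6   8  10  11   7   7]
 [-54 -21   1   4   4   0   0   0   6   9]
 [-30  -9   4   4   0   0   0   0   1   6]
 [ -9   2   9   0   0   0   0   0   3  10]]
46.5 [ 0.306  0.115  0.073 -0.081]
back 42 [ 0.238  0.116  0.412 -0.384]
46.5 [ 0.28   0.105  0.07  -0.108]
 t 20.2 tcp [566.4  31.3  97.7] F [-0.8  2.2  6. ] M [0.23 0.14 0.05] gap 14.6 ff 59.5 j7 -128.2
```

The ring's dog has left the slot and the average moment (about 0.24 N m) matches the half-turn spring. The lid stripe measures about 46.5°, at the green mark. I hand in while holding it.

```bash
python3 -c "
from bench import robot
print(robot.close_job())"
```

```text
the job is handed in; nothing more can be done
None
```

I handed the job in at about 20 s: the carrier is seated in the pocket, and the lid is down and held, still gripped, at about 46.5° by the green half-turn marks. The direct moment reading there was low (0.07 N m against the stated 0.26), so that the drive ring followed the lid rests on its dog having left the slot and on a 0.24 N m average of readings taken turning forward and back.

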